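# Bring the paint trolley to its mark

### The arm

A 7-joint arm with a two-finger parallel gripper is mounted at the origin on the work surface. World frame = base frame: x ahead of the robot, y to its left, z up, the work surface at z = 0. Lengths are in m, angles in degrees, forces in N, time in s.
With the tool pointing down it reaches from about 0.425 to 0.875 m from the base axis. Payload 4.7 kg.
Tool frame: the origin (TCP) lies at the very end of the fingers, on their centre line; the grasp point (between the pads) lies 19 mm behind it; z points along the fingers, y is the line along which they close (so a half turn about z gives the same grasp; the last joint's range is limited). The gripper opens to 87 mm and grips with 3 to 60 N. Pads are 19 mm wide; open, the fingers measure 117 mm over their backs; the gripper's body (75 mm by 190 mm) begins 51 mm behind the grasp point.
Start: joints at [65.036, 18.392, -4.016, 83.108, 1.295, 78.541, -3.26], TCP at [0.283, -0.585, 0.223] pointing down, gripper open.
Joint ranges: [-163.93, 163.93], [-17.29, 119.83], [-79.2, 71.16], [3.27, 140.29], [-89.18, 269.18], [5.43, 117.66], [-154.24, 154.24]. Speed limits (degrees/s): [147.25, 147.25, 180, 180, 180, 180, 180].

### API

Orientations are given as [roll, pitch, yaw] about the fixed x, y, z axes, in that order (R = Rz(yaw) Ry(pitch) Rx(roll)).
In Python, from cell import get_obs, cams, ticket, finder gives the robot as it stands.
- The arm moves only by the shell command python3 -m creep 'ROWS' [FORCE]. ROWS is text: rows parted by semicolons, each of 5 numbers parted by spaces: the shift along the world's x, y, z in m, then the turn about the world's z in degrees, then the finger opening in m, from 0 to 0.087. A call has 1 to 8 rows; each row shifts and turns the commanded pose from where the row before left it; what a row does not reach is not made up. A row lasts 1/8 s, in which the tool goes at most 62.5 mm and 10.7 degrees, less where a joint would pass 70% of its speed; a pose out of reach is approached as far as the arm can. A call with a gripper value outside its range is refused whole. The fingers move at their own pace and stop on an object; FORCE is the grip in N (left out, the last holds). Time passes only in rows, so rows that do not move let the fingers close. It gives the time, the measured TCP pose, the force, the opening and the grip force at its end, in the units of the state.
- get_obs(): the state, without advancing time (a new reading comes with each control period).
- cams.read_camera(name): name is "scene" or "side" or "wrist"; returns the picture (384x512x3 uint8, red, green, blue); there is no depth.
- cams.calibration(name): a dict with "fx", "fy", "cx", "cy" (pixels), "extrinsics" (4x4, takes a point from world to camera coordinates). Camera axes: x right, y down, z forward; pixel columns grow to the right and rows downward; lengths in m; the calibration is good to about 2 mm. A picture is of the moment at which its call begins: read the wrist's pose just before it. calibration takes no time and is no camera call; for the wrist camera it gives the pose at the moment of the call.
- ticket.sign_off(): hands the job in; it is judged then, once.
Trained networks look in the newest picture that a camera, given by its name, has taken for a name from the list of things; names that differ only in an ending like _2 or _b are one class to them, and where a whole thing is asked for, a point or a joint stands for the part that bears it (a point fixed in the world has none). Each returns a list of dicts, best first, with "p" (0 to 1); they miss things now and then, are a little off and sometimes report something else, mostly with a low value. They report only what shows in the picture. A call takes as long as a camera call. They do not tell look-alikes from the thing itself.
- finder.masks_of(name, camera): "mask" (384x512 bool, what is visible of it) and "xy" ([column, row] in pixels, amid what is visible of it).
- finder.tip_of(name, camera): "xy" ([column, row] in pixels: a listed point, or the origin of a listed thing).
The state is a dict: "time_s": time; "qpos": joint angles; "joint_velocities": joint speeds; "effort": joint torques, N m; "tool_pos": TCP position; "tool_rot": TCP orientation; "force": force on the tool from outside, world axes, zero at the start; "wrist_torque": the same for the moment, N m; "grip_width": finger opening in m; "grasp_force": force on a finger pad.
Only numpy, scipy, OpenCV 4.12 (cv2) and the standard library are available. Lean on these libraries where they do the work, as an engineer would, in place of code of your own. Each camera call takes 0.05 s, during which the arm holds its last target. There are 200 camera calls.

### The job

Send the heavy paint trolley along its rail until its pointer tab stands level with the ridge of the wooden mark post beside the rail, and leave it there at rest with the hand withdrawn. Work only with the hand in the open bay, pushing and braking on the two sprung rubber pads; keep off the paint racks and the bridge plate, go gently enough that the open paint does not slop (well under 0.25 m/s), and never let the trolley run into the end stop behind the mark. Leave the tape, phone and palette where they are.

Things in the scene. Friction and masses are not known exactly. Their poses are not given: they have to be found in the camera images.
- rail: Plywood rail bed 110 x 990 mm with two aluminium tracks, fixed on the table, lying along its own y axis. Origin: under the middle of the rail, on the table; z up. A wooden end stop 100 mm wide and 75 mm high stands on it, face at y = +450 mm; at the -y end is a lower block.
- carriage (a joint): Trolley travel in m along the rail's +y: 0 at the rear, 0.40 where its front rack strikes the end stop. Two paint racks joined by a bridge plate, 500 mm long, rolling nearly freely: mass 3.2 kg nominal (actual 0.75 to 1.3 times), drag 0.8 N per m/s plus 0.012 N dry friction: speed dies away over about 4 s. Bay centre and pointer tab at y = joint - 0.20 m in the rail's frame; bay centre at x = 0.
- pointer (a point): Tip of the plywood pointer tab (12 mm wide along the rail, 40 mm above the table) that sticks out of the middle of the trolley to the rail's +x side, 84 mm from the rail's centre line. The bay centre is level with it.
- mark: Wooden mark post 40 x 50 mm and 44 mm high, fixed beside the rail on its +x side, about parallel to the rail; a dark ridge 8 mm wide runs across its top along its x axis, towards the rail. Origin: on the table under the line of the ridge (y = 0 is the ridge).
- pad_front_face (a point): Middle of the face of the front pad, 75 mm above the table: black rubber plate 106 mm wide, standing from 43 to 95 mm height, facing the bay; free, its face is 120 mm on the +y side of the bay centre. Pushed towards +y it drives the trolley forward.
- pad_rear_face (a point): The same for the rear pad, face 120 mm on the -y side of the bay centre: the bay is 240 mm long between the pads, 100 mm wide and open above and at both sides. Pressing it towards -y brakes the trolley.
- pad_front (a joint): Compression of the front pad in m: 0 free, at most 0.022; spring of 80 N/m, light damping (0.6 N per m/s), no preload: it gives the push back if merely run into.
- pad_rear (a joint): Compression of the rear pad in m: the same spring as the front pad.
- rack_front (a point): Middle of the shelf of the front paint rack, 70 mm above the table: plywood rack 130 mm wide and 100 mm long, 150 to 250 mm on the +y side of the bay centre, with open paint pots up to 98 mm high that begin 24 mm back from its bay edge. Not to be touched. Nor is the bridge plate, the floor of the bay: plywood 100 mm wide, top 40 mm above the table.
- rack_rear (a point): The same for the rear paint rack, 150 to 250 mm on the -y side of the bay centre. Not to be touched.
- tape: Roll of yellow tape lying flat, 90 mm across, 24 mm high, beyond the rail; leave alone. Origin: centre of its underside.
- phone: Black phone lying flat, 75 x 155 x 9 mm, beyond the rail; leave alone. Origin: centre of its underside.
- palette: White round palette dish, 110 mm across, 18 mm high, beyond the rail; leave alone. Origin: centre of its underside.
Not all that is in view belongs to the job. What is meant by the mark is not purple, and is the smaller of those in its own colour.

How it is judged (in metres and radians):
On the way:
1. the trolley stands still with its pointer at the mark for half a second (y of pointer in the frame of mark between -0.012 and 0.012 m and velocity of joint carriage between -0.008 and 0.008 m/s), for 0.5 s.
At the end, for the whole second after the job is handed in: The pointer tab is within 12 mm of the ridge of the mark along the rail and the trolley is at rest (slower than 8 mm/s), released; it has stood so for half a second (all of step 1); the robot touches nothing.
It fails at once if the trolley runs into the end stop (within 4 mm of it) (value of joint carriage above 0.396 m).
It fails at once if the trolley moves so fast that paint slops (over 0.28 m/s) (velocity of joint carriage above 0.28 m/s or velocity of joint carriage below -0.28 m/s).
It fails at once if the robot presses on a paint rack or the bridge plate with over 2 N (contact force between any of the fingers, the arm and carriage_c0 above 2 N or contact force between any of the fingers, the arm and carriage_c1 above 2 N or contact force between any of the fingers, the arm and carriage_c2 above 2 N or contact force between any of the fingers, the arm and carriage_c3 above 2 N or contact force between any of the fingers, the arm and carriage_c4 above 2 N or contact force between any of the fingers, the arm and carriage_c5 above 2 N or contact force between any of the fingers, the arm and carriage_c6 above 2 N).
It fails at once if the tape, phone or palette is moved by over 30 mm (distance of any of tape, phone, palette from where it was at the start of the episode above 0.03 m).
It also fails if it takes over 38 s, if anything falls off the work surface, if the arm or the gripper's body presses on something with over 40 N, if the wrist force passes 120 N, or if a joint passes its speed limit or range.

## Working session

There is one attempt and no reset: what is moved stays moved. The work goes in short steps, Python scripts to look and compute and a shell command to move; the robot and the scene stay as the last step left them, time stands still between calls to the robot, and variables do not carry over. Pictures are saved under pics/ and viewed, at most 10 in all, crops included, and the job is handed in when it is done.

```bash
mkdir -p pics; ls; python3 - <<'E'
from cell import get_obs,cams,finder
import cv2
o=get_obs();print(o["time_s"],o["tool_pos"],o["tool_rot"],o["grip_width"])
for c in("scene","side"):
    im=cams.read_camera(c);cv2.imwrite(f"pics/{c}0.png",im[:,:,::-1])
    for n in("pointer","mark","pad_front_face","pad_rear_face","rack_front","rack_rear","rail"):
        print(c,n,[(round(d["p"],2),[round(float(v)) for v in d["xy"]]) for d in finder.tip_of(n,c)][:4])
E
```

```text
pics
0.0 [ 0.28232796 -0.58485664  0.22144117] [-1.79888317e+02  5.71798528e-03  2.57749828e+01] 0.08728407682236038
scene pointer [(0.73, [243, 203]), (0.46, [316, 203]), (0.38, [309, 249])]
scene mark [(0.78, [313, 247]), (0.64, [318, 178]), (0.64, [342, 189])]
scene pad_front_face [(0.71, [290, 192])]
scene pad_rear_face [(0.76, [223, 171])]
scene rack_front [(0.59, [314, 205])]
scene rack_rear [(0.72, [313, 204]), (0.6, [205, 161])]
scene rail [(0.66, [292, 212]), (0.52, [189, 242])]
side pointer [(0.74, [261, 202])]
side mark [(0.9, [178, 257]), (0.64, [264, 329]), (0.56, [306, 297])]
side pad_front_face [(0.76, [246, 228])]
side pad_rear_face [(0.63, [324, 183])]
side rack_front [(0.57, [219, 248])]
side rack_rear [(0.88, [341, 178])]
side rail [(0.78, [247, 252])]
```

View pics/scene0.png

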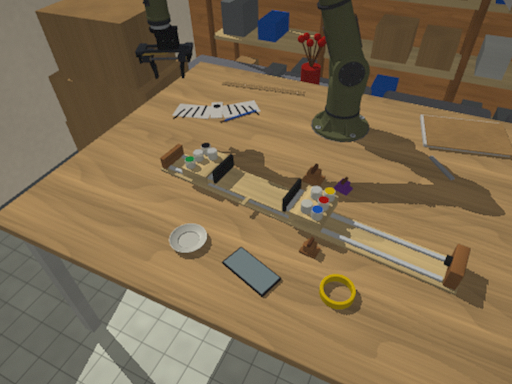

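View pics/side0.png

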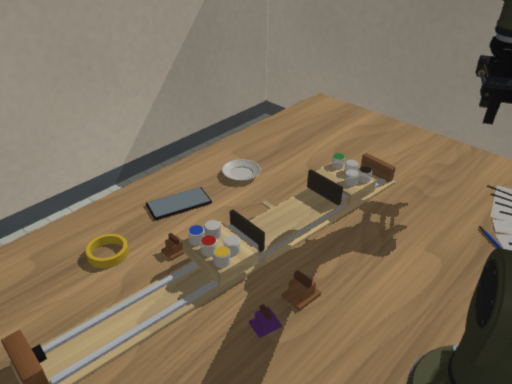

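The trolley is at the rear. The pointer tab is on the phone side, at scene (243,203) and side (267,205). There is a small brown post on the same side, at scene (310,248) and side (175,247). A larger brown post and a purple one stand on the robot's side. Next I triangulate.

```bash
cat > h.py <<'E'
from cell import get_obs,cams,finder
import numpy as np,cv2
def P(c):
    k=cams.calibration(c);K=np.array([[k["fx"],0,k["cx"]],[0,k["fy"],k["cy"]],[0,0,1]]);return K,np.array(k["extrinsics"])
def tri(a,b,c1="scene",c2="side"):
    Ps=[]
    for c in(c1,c2):
        K,E=P(c);Ps.append(K@E[:3])
    X=cv2.triangulatePoints(Ps[0],Ps[1],np.array(a,float).reshape(2,1),np.array(b,float).reshape(2,1))[:,0]
    X=X[:3]/X[3]
    e=[np.linalg.norm((p@np.r_[X,1])[:2]/(p@np.r_[X,1])[2]-q) for p,q in zip(Ps,(a,b))]
    return X.round(4),np.round(e,1)
def plane(c,uv,z):
    K,E=P(c);R,t=E[:3,:3],E[:3,3];o=-R.T@t;d=R.T@np.linalg.inv(K)@np.r_[uv,1];return (o+d*(z-o[2])/d[2]).round(4)
E
python3 - <<'E'
from h import *
for c in("scene","side"):cams.read_camera(c)
for n in("pointer","mark","pad_front_face","pad_rear_face","rack_front","rack_rear","rail"):
    A=finder.tip_of(n,"scene")[:4];B=finder.tip_of(n,"side")[:4]
    for a in A:
        for b in B:
            X,e=tri(a["xy"],b["xy"])
            if max(e)<5: print(n,round(a["p"],2),round(b["p"],2),X,e,np.round(a["xy"],1),np.round(b["xy"],1))
for c in("scene","side"):
    im=cams.read_camera(c)
    s=im[165:265,230:355] if c=="scene" else im[190:345,150:325]
    cv2.imwrite(f"pics/{c}1.png",cv2.resize(s,None,fx=4.5,fy=4.5 if c=="scene" else 3.8,interpolation=cv2.INTER_CUBIC)[:600,:800,::-1])
    for m in finder.masks_of("mark",c)[:4]:
        ys,xs=np.where(m["mask"]);print(c,round(m["p"],2),np.round(m["xy"]),len(ys),xs.min(),xs.max(),ys.min(),ys.max())
E
```

```text
pointer 0.57 0.79 [ 0.6056 -0.1245  0.0374] [1.5 1.3] [244.4 208. ] [260.1 201.1]
mark 0.58 0.91 [0.3619 0.1227 0.0017] [0.1 0.1] [343.9 188.5] [265.3 326.3]
mark 0.49 0.68 [6.403e-01 1.110e-01 1.000e-04] [0.9 0.8] [312.7 249.1] [177.5 253.8]
pad_front_face 0.7 0.59 [ 0.5337 -0.0055  0.0818] [1.6 1.5] [288.2 191.3] [245.7 224.1]
pad_rear_face 0.7 0.57 [ 0.5046 -0.2464  0.0779] [0.8 0.7] [223.4 166. ] [322.9 184.8]
rack_front 0.93 0.8 [0.5368 0.0741 0.0673] [0.7 0.7] [313.3 203.9] [218.8 245.8]
rail 0.7 0.77 [0.5215 0.01   0.0104] [1.4 1.3] [295.5 209.1] [247.  252.6]
scene 0.64 [187. 240.] 871 170 205 222 252
scene 0.61 [313. 251.] 293 299 320 237 257
scene 0.59 [315. 176.] 307 302 325 163 184
scene 0.49 [341. 188.] 210 335 352 177 193
side 0.95 [263. 322.] 650 249 281 304 336
side 0.91 [301. 289.] 878 281 320 271 310
side 0.75 [173. 245.] 361 162 182 235 259
```

View pics/scene1.png

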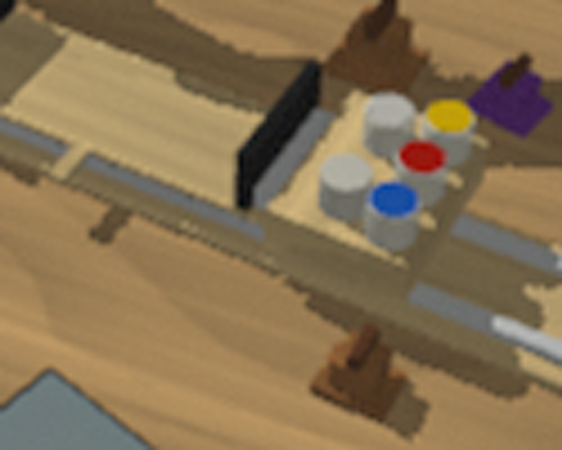

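The crop agrees. The small brown post at scene (311,248) is on the tab side of the rail. The larger brown one at (315,177) and the purple one at (341,188) are on the other side. The rail yaw is about -6.5° and there are about 0.24 m to travel. Now I move the hand over the bay.

```bash
python3 -m creep '0.026 0.05 0 -4 0.087;0.026 0.05 0 -4 0.087;0.026 0.05 0 -4 0.087;0.026 0.05 0 -4 0.087;0.026 0.05 0 -4 0.087;0.026 0.05 0 -4 0.087;0.026 0.05 0 -4 0.087;0.026 0.05 0 -4 0.087'
```

```text
time_s: 2.8
tool_pos: [0.4913, -0.1838, 0.223]
tool_rot: [180.0, -0.0, -6.4]
force: [0.6, -0.2, -1.1]
grip_width: 0.0872
grasp_force: 0.0
```

```bash
python3 - <<'E'
from h import *
o=get_obs();print(o["time_s"],o["tool_pos"],o["tool_rot"],o["force"])
N=("pointer","mark","pad_front_face","pad_rear_face","rack_front","rack_rear","rail")
im=cams.read_camera("wrist");cv2.imwrite("pics/w1.png",im[:,:,::-1])
H=dict(pointer=.04,mark=0,pad_front_face=.075,pad_rear_face=.075,rack_front=.07,rack_rear=.07,rail=0)
for c in("wrist","scene","side"):
    if c!="wrist":cams.read_camera(c)
    for n in N[:6]:
        for d in finder.tip_of(n,c)[:3]: print(c,n,round(d["p"],2),np.round(d["xy"],1),plane(c,d["xy"],H[n]))
E
```

```text
2.8 [ 0.49128294 -0.18375997  0.2229604 ] [ 1.79962650e+02 -4.87342334e-02 -6.36809034e+00] [ 0.5757002  -0.23013066 -1.13059749]
wrist mark 0.84 [109.3 282.1] [0.342  0.0192 0.    ]
wrist pad_front_face 0.88 [ 54.2 153.4] [ 0.5266 -0.0052  0.075 ]
wrist pad_rear_face 0.93 [315.8 154.1] [ 0.4996 -0.247   0.075 ]
wrist rack_rear 0.56 [398.7 146.8] [ 0.4961 -0.326   0.07  ]
scene pointer 0.62 [244.5 200.7] [ 0.5832 -0.1323  0.04  ]
scene mark 0.87 [311.7 249.4] [0.6437 0.1113 0.    ]
scene mark 0.81 [313.3 177.4] [0.3486 0.011  0.    ]
scene mark 0.71 [341.2 189. ] [ 0.366   0.1148 -0.    ]
scene pad_front_face 0.55 [288.4 191.1] [ 0.5224 -0.0126  0.075 ]
scene pad_rear_face 0.73 [223.4 169.2] [ 0.5133 -0.2433  0.075 ]
scene rack_front 0.94 [314.9 205.2] [0.5411 0.0787 0.07  ]
scene rack_rear 0.9 [204.4 160.3] [ 0.4939 -0.3281  0.07  ]
side pointer 0.65 [262.9 202.6] [ 0.595  -0.1264  0.04  ]
side mark 0.8 [264.9 327.4] [0.3616 0.1243 0.    ]
side mark 0.61 [179.3 254.8] [0.635  0.1083 0.    ]
side mark 0.59 [306.3 298. ] [0.3491 0.0123 0.    ]
side pad_front_face 0.84 [245.7 223.4] [ 0.5404 -0.009   0.075 ]
side pad_front_face 0.69 [248.7 252.8] [0.471  0.0542 0.075 ]
side pad_front_face 0.64 [107.5 255.2] [0.6716 0.2539 0.075 ]
side rack_front 0.88 [217.5 245.7] [0.5365 0.0794 0.07  ]
side rack_front 0.54 [323.5 182.2] [ 0.516  -0.2639  0.07  ]
side rack_rear 0.59 [341.2 177.4] [ 0.4962 -0.3127  0.07  ]
```

View pics/w1.png

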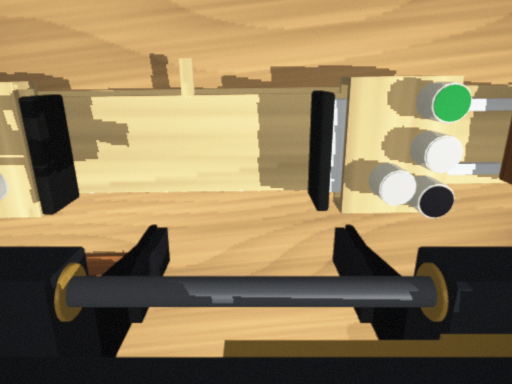

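The wrist view shows the bay between the pads, with faces at columns ≈72 and 312, and the tab tip at (187,60). The rail runs level in the picture, so the yaw of -6.4° is right. The bay centre is at about (0.513,-0.126). Now I descend to just behind the front pad.

```bash
python3 -m creep '0.0128 0.0464 0 0 0.087;0.0128 0.0464 0 0 0.087;0 0 -0.04 0 0.087;0 0 -0.04 0 0.087;0 0 -0.04 0 0.087;0 0 -0.04 0 0.087;0 0 0 0 0.087'
python3 - <<'E'
from h import *
o=get_obs();print(o["time_s"],o["tool_pos"],o["tool_rot"],o["force"])
im=cams.read_camera("wrist");cv2.imwrite("pics/w2.png",im[:,:,::-1])
H=dict(pointer=.04,mark=0,pad_front_face=.075,pad_rear_face=.075)
for n in H:
    for d in finder.tip_of(n,"wrist")[:3]: print(n,round(d["p"],2),np.round(d["xy"],1),plane("wrist",d["xy"],H[n]))
E
```

```text
time_s: 4.72
tool_pos: [0.5134, -0.092, 0.0598]
tool_rot: [-179.9, 0.4, -6.2]
force: [0.2, -0.1, -0.1]
grip_width: 0.0866
grasp_force: 0.0
4.725 [ 0.51336913 -0.09201765  0.05980423] [-179.94150003    0.39318137   -6.20606799] [ 0.24104676 -0.12435794 -0.05540023]
pointer 0.79 [316.6  63.3] [ 0.6028 -0.1353  0.04  ]
```

View pics/w2.png

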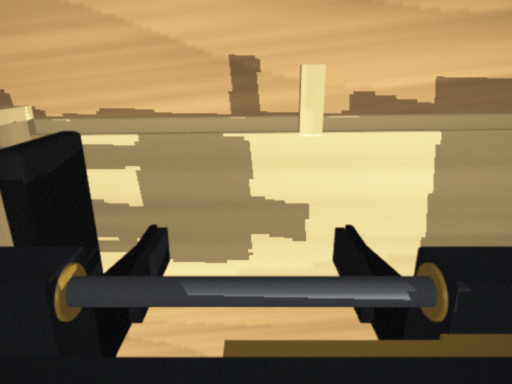

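The wrist view shows the tab tip clearly at (313,66), so it can track the trolley. I'll use the half-cycle trick: push at a constant hand speed of v/2, and the trolley leaves the spring at about v. First I close the gap.

```bash
python3 -m creep '0.003 0.011 0.003 0 0.087;0.003 0.011 0 0 0.087;0 0 0 0 0.087'
```

```text
time_s: 5.35
tool_pos: [0.5227, -0.0687, 0.066]
tool_rot: [-180.0, -0.0, -6.1]
force: [-0.0, -0.1, 0.4]
grip_width: 0.087
grasp_force: 0.0
```

```bash
python3 -m creep '0.0007 0.0062 0 0 0.087;0.0007 0.0062 0 0 0.087;0.0007 0.0062 0 0 0.087;0.0007 0.0062 0 0 0.087;0.0007 0.0062 0 0 0.087;0.0007 0.0062 0 0 0.087;0.0007 0.0062 0 0 0.087;0.0007 0.0062 0 0 0.087'
cat > w.py <<'E'
from h import *
u=np.array([.111,.994,0])
def look(n="pointer",z=.04,k=2):
    for i in range(k):
        t=get_obs()["time_s"];cams.read_camera("wrist")
        K=cams.calibration("wrist")
        for d in finder.tip_of(n,"wrist")[:2]:
            X=plane("wrist",d["xy"],z);print(n,round(t,3),round(d["p"],2),np.round(d["xy"],1),X,"s",round(X@u,4))
if __name__=="__main__":
    o=get_obs();print("tcp s",round(o["tool_pos"]@u,4),o["tool_pos"].round(4),o["force"].round(2));look();look("mark",.0,1)
E
python3 w.py
```

```text
time_s: 6.35
tool_pos: [0.5281, -0.0203, 0.0657]
tool_rot: [-180.0, -0.0, -6.2]
force: [-0.2, 0.0, -0.3]
grip_width: 0.087
grasp_force: 0.0
tcp s 0.0384 [ 0.5281 -0.0203  0.0657] [-0.22  0.05 -0.26]
pointer 6.35 0.81 [370.4  79.9] [ 0.6028 -0.0903  0.04  ] s -0.0228
pointer 6.45 0.74 [351.2  78. ] [ 0.6046 -0.0815  0.04  ] s -0.0139
mark 6.55 0.65 [31.7 56.9] [0.6376 0.1045 0.    ] s 0.1746
```

```bash
python3 -m creep '0.0007 0.0062 0 0 0.087;0.0007 0.0062 0 0 0.087;0.0007 0.0062 0 0 0.087;0.0007 0.0062 0 0 0.087;0.0007 0.0062 0 0 0.087;0.0007 0.0062 0 0 0.087;0.0007 0.0062 0 0 0.087;0 0 0 0 0.087' | head -2; python3 - <<'E'
from w import *
o=get_obs();print("tcp s",round(o["tool_pos"]@u,4),o["tool_pos"].round(4))
look("mark",0,1)
im=cams.read_camera("wrist");cv2.imwrite("pics/w3.png",im[:,:,::-1]);look()
E
```

```text
time_s: 7.65
tool_pos: [0.5327, 0.0232, 0.0656]
tcp s 0.0822 [0.5327 0.0232 0.0656]
mark 7.65 0.61 [99.5 55.7] [0.6385 0.1058 0.    ] s 0.176
mark 7.65 0.43 [497.5 257.4] [ 0.4679 -0.1556  0.    ] s -0.1027
pointer 7.8 0.9 [238.5  80.7] [0.6145 0.0199 0.04  ] s 0.088
pointer 7.9 0.88 [226.5  81.1] [0.615  0.0263 0.04  ] s 0.0944
```

View pics/w3.png

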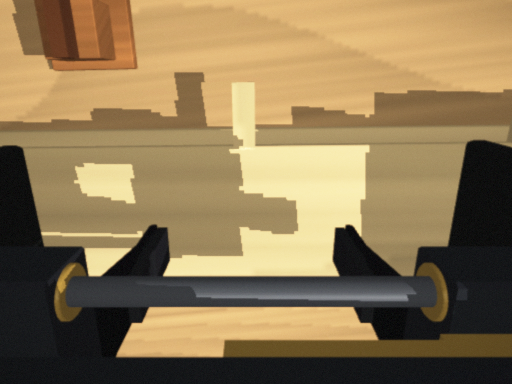

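The wrist view shows the tab at (243,83) gliding towards the post at upper left, around (92,35). Speed is about 0.06 m/s with 75 mm to go. I shift the hand a little and look once more.

```bash
python3 -m creep '0.0004 0.0038 0 0 0.087;0.0004 0.0038 0 0 0.087;0.0004 0.0038 0 0 0.087;0.0004 0.0038 0 0 0.087' | head -2; python3 - <<'E'
from w import *
o=get_obs();print("tcp s",round(o["tool_pos"]@u,4),o["tool_pos"].round(4))
look()
look("mark",0,1)
im=cams.read_camera("wrist")[0:110,40:260];cv2.imwrite("pics/w4.png",cv2.resize(im[:,:,::-1],None,fx=3.6,fy=3.6,interpolation=cv2.INTER_CUBIC))
print(get_obs()["time_s"])
E
```

```text
time_s: 8.5
tool_pos: [0.5343, 0.038, 0.0656]
tcp s 0.0971 [0.5343 0.038  0.0656]
pointer 8.5 0.75 [190.1  82.4] [0.618  0.0617 0.04  ] s 0.1299
pointer 8.6 0.68 [182.4  82.8] [0.6182 0.065  0.04  ] s 0.1332
mark 8.7 0.9 [123.6  55.6] [0.6385 0.106  0.    ] s 0.1762
8.85
```

View pics/w4.png

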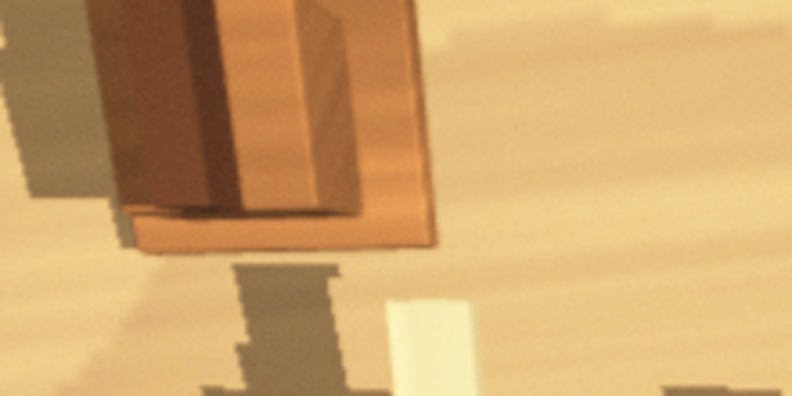

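```bash
python3 - <<'E'
from w import *
K,E=P("wrist");n=np.array([.994,-.111,0])
def pr(x,s,z):
    p=K@(E[:3]@np.r_[n*x+u*s+[0,0,z],1]);q=p[:2]/p[2];return ((q-[40,0])*3.6).round()
q=lambda a,b:np.array([40+a/3.6,b/3.6])
for a,b,z in((137,250,0),(437,245,0),(137,250,.01),(437,245,.01),(125,205,.02),(200,205,.044),(242,208,.044),(125,205,.044),(358,212,.015),(430,300,.04),(215,208,.03)):
    X=plane("wrist",q(a,b),z);print(a,b,z,"x",round(X@n,4),"s",round(X@u,4))
for z in(.02,.044):
  for s in(.172,.176,.180):print(z,s,pr(.625,s,z),pr(.61,s,z))
E
```

```text
137 250 0 x 0.6148 s 0.2058
437 245 0 x 0.6157 s 0.1533
137 250 0.01 x 0.6145 s 0.2011
437 245 0.01 x 0.6154 s 0.1508
125 205 0.02 x 0.6211 s 0.1971
200 205 0.044 x 0.6198 s 0.175
242 208 0.044 x 0.6194 s 0.1692
125 205 0.044 x 0.6198 s 0.1854
358 212 0.015 x 0.6203 s 0.162
430 300 0.04 x 0.6071 s 0.145
215 208 0.03 x 0.6201 s 0.1788
0.02 0.172 [281. 177.] [291. 277.]
0.02 0.176 [255. 177.] [267. 277.]
0.02 0.18 [230. 177.] [242. 277.]
0.044 0.172 [216. 163.] [230. 277.]
0.044 0.176 [187. 163.] [202. 277.]
0.044 0.18 [158. 163.] [174. 277.]
```

The crop shows the post's base centred at s≈0.176, the dark ridge at about 0.178, and the tab tip at (430,300) with s≈0.145. I now brake with the half-cycle trick at about half the trolley's 0.042 m/s.

```bash
python3 -m creep '0.0001 0.001 0 0 0.087;0.0002 0.0015 0 0 0.087;0.0003 0.0027 0 0 0.087;0.0003 0.0027 0 0 0.087;0.0003 0.0027 0 0 0.087;0.0003 0.0027 0 0 0.087;0.0003 0.0027 0 0 0.087;0.0003 0.0027 0 0 0.087'
```

```text
time_s: 9.85
tool_pos: [0.5364, 0.0566, 0.0656]
tool_rot: [180.0, 0.0, -6.2]
force: [-1.2, 0.9, 1.0]
grip_width: 0.0873
grasp_force: 0.1
```

```bash
python3 -m creep '0.0003 0.0027 0 0 0.087;0.0003 0.0027 0 0 0.087' | head -2; python3 - <<'E'
from w import *
o=get_obs();print("tcp s",round(o["tool_pos"]@u,4),o["tool_pos"].round(4),o["force"].round(2))
look(k=3)
E
```

```text
time_s: 10.1
tool_pos: [0.5371, 0.0618, 0.0656]
tcp s 0.1211 [0.5371 0.0618 0.0656] [-0.23  0.12  0.79]
pointer 10.1 0.69 [128.7  85.3] [0.6228 0.1177 0.04  ] s 0.1861
pointer 10.2 0.68 [128.3  85. ] [0.623  0.1174 0.04  ] s 0.1858
pointer 10.3 0.78 [126.6  83.8] [0.6237 0.118  0.04  ] s 0.1865
```

```bash
python3 -m creep '0.0012 0.01 0 0 0.087;0.0012 0.01 0 0 0.087;0.0012 0.01 0 0 0.087;0.0012 0.01 0 0 0.087;0.0012 0.01 0 0 0.087;0 0 0 0 0.087' | head -2; python3 - <<'E'
from w import *
o=get_obs();print("tcp s",round(o["tool_pos"]@u,4),o["tool_pos"].round(4),o["force"].round(2))
look(k=2);look("mark",0,1)
im=cams.read_camera("wrist")[0:120,130:350];cv2.imwrite("pics/w5.png",cv2.resize(im[:,:,::-1],None,fx=3.6,fy=3.6,interpolation=cv2.INTER_CUBIC))
print(get_obs()["time_s"])
E
```

```text
time_s: 11.15
tool_pos: [0.5429, 0.1131, 0.0656]
tcp s 0.1727 [0.5429 0.1131 0.0656] [-1.01 -0.21 -0.33]
pointer 11.15 0.85 [224.7  86.8] [0.6225 0.1171 0.04  ] s 0.1855
pointer 11.25 0.57 [218.2  85.2] [0.6237 0.1198 0.04  ] s 0.1883
mark 11.35 0.86 [239.5  56.8] [0.6387 0.108  0.    ] s 0.1782
11.5
```

View pics/w5.png

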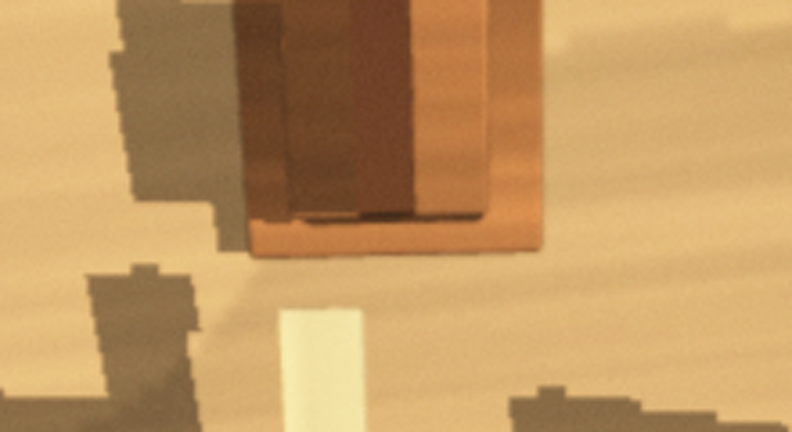

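The crop shows the ridge top at columns 355–413 and the tab tip at 281–363, so the tab is about 8 mm past the ridge. I measure that and whether it has stopped.

```bash
python3 - <<'E'
from w import *
for a,b,z in((384,210,.044),(321,310,.04),(265,254,.008),(250,254,.008),(543,250,.008)):
    X=plane("wrist",(130+a/3.6,b/3.6),z);print(z,"s",round(X@u,4),X)
def tip():
    t=get_obs()["time_s"];im=cams.read_camera("wrist").astype(int)
    r=im[90:115].mean(0)[150:300].min(1); c=np.where(r>(r.max()+np.median(r))/2)[0]+150
    X=plane("wrist",(c.mean(),86),.04);print(t,c.min(),c.max(),round(X@u,4))
for i in range(3):tip()
E
python3 -m creep '0 0 0 0 0.087;0 0 0 0 0.087;0 0 0 0 0.087;0 0 0 0 0.087' | head -1
python3 - <<'E'
from w import *
im=cams.read_camera("wrist");im=im.astype(int)
r=im[90:115].mean(0)[150:300].min(1); c=np.where(r>(r.max()+np.median(r))/2)[0]+150
print(c.min(),c.max(),round(plane("wrist",(c.mean(),86),.04)@u,4))
E
```

```text
0.044 s 0.1784 [0.6356 0.1085 0.044 ]
0.04 s 0.188 [0.6232 0.1195 0.04  ]
0.008 s 0.2001 [0.6329 0.1306 0.008 ]
0.008 s 0.2026 [0.6331 0.1331 0.008 ]
0.008 s 0.153 [0.6283 0.0838 0.008 ]
11.5 208 230 0.1882
11.55 209 230 0.188
11.6 209 231 0.1878
time_s: 12.15
210 231 0.1879
```

```bash
python3 -m creep '-0.0012 -0.0108 0 0 0.087;-0.0012 -0.0108 0 0 0.087;-0.0012 -0.0108 0 0 0.087;-0.0012 -0.0108 0 0 0.087;0 0 0 0 0.087;0 0 0 0 0.087' | head -2; python3 - <<'E'
from w import *
o=get_obs();print("tcp s",round(o["tool_pos"]@u,4));look(k=1)
E
```

```text
time_s: 12.95
tool_pos: [0.5382, 0.0688, 0.0657]
tcp s 0.1281
pointer 12.95 0.9 [139.3  84.9] [0.6236 0.1192 0.04  ] s 0.1877
```

```bash
python3 -m creep '-0.0001 -0.0007 0 0 0.087;-0.0001 -0.0007 0 0 0.087;-0.0001 -0.0007 0 0 0.087;-0.0001 -0.0007 0 0 0.087;-0.0001 -0.0007 0 0 0.087;-0.0001 -0.0007 0 0 0.087;-0.0001 -0.0007 0 0 0.087;-0.0001 -0.0007 0 0 0.087' | head -2; cat > tip.py <<'E'
from w import *
o=get_obs();print("tcp s",round(o["tool_pos"]@u,4))
for i in range(3):
    t=get_obs()["time_s"];im=cams.read_camera("wrist").astype(int)
    c0=int((np.array(finder.tip_of("pointer","wrist")[0]["xy"]))[0]);a=max(c0-30,0)
    r=im[90:115].mean(0)[a:c0+30].min(1); c=np.where(r>(r.max()+np.median(r))/2)[0]+a
    print(round(t,2),c.min(),c.max(),"s",round(plane("wrist",(c.mean(),86),.04)@u,4))
E
python3 tip.py
```

```text
time_s: 14.05
tool_pos: [0.5374, 0.0629, 0.0656]
tcp s 0.1221
14.05 118 141 s 0.1864
14.15 118 140 s 0.1868
14.25 118 141 s 0.1866
```

```bash
python3 -m creep '-0.0001 -0.0007 0 0 0.087;-0.0001 -0.0007 0 0 0.087;-0.0001 -0.0007 0 0 0.087;-0.0001 -0.0007 0 0 0.087;-0.0001 -0.0007 0 0 0.087;-0.0001 -0.0007 0 0 0.087;-0.0001 -0.0007 0 0 0.087;-0.0001 -0.0007 0 0 0.087' | head -2; python3 tip.py
```

```text
time_s: 15.35
tool_pos: [0.5366, 0.0572, 0.0656]
tcp s 0.1165
15.35 118 140 s 0.181
15.45 119 142 s 0.1804
15.55 121 144 s 0.1794
```

```bash
python3 -m creep '0.0014 0.0125 0 0 0.087;0.0014 0.0125 0 0 0.087;0.0014 0.0125 0 0 0.087;0.0014 0.0125 0 0 0.087;0 0 0 0 0.087;0 0 0 0 0.087;0 0 0 0 0.087;0 0 0 0 0.087' | head -2; python3 tip.py
```

```text
time_s: 16.65
tool_pos: [0.5422, 0.1068, 0.0656]
tcp s 0.1663
16.65 227 248 s 0.174
16.75 228 249 s 0.1736
16.85 229 250 s 0.1732
```

Still about 4 mm/s and slowing, 5 mm short of the ridge. I withdraw upwards slowly and keep watching.

```bash
python3 -m creep '0 0 0.01 0 0.087;0 0 0.02 0 0.087;0 0 0.03 0 0.087;0 0 0.03 0 0.087;0 0 0.03 0 0.087;0 0 0.02 0 0.087;0 0 0 0 0.087;0 0 0 0 0.087' | head -2; python3 - <<'E'
from w import *
look(k=2);look("mark",0,1)
im=cams.read_camera("wrist");cv2.imwrite("pics/w6.png",im[:,:,::-1])
print(get_obs()["time_s"])
E
```

```text
time_s: 17.95
tool_pos: [0.5417, 0.1072, 0.2049]
pointer 17.95 0.65 [247.1  83.2] [0.6194 0.1024 0.04  ] s 0.1705
pointer 18.05 0.66 [246.7  79.4] [0.6229 0.1025 0.04  ] s 0.171
mark 18.15 0.9 [242.  66.] [0.6365 0.1064 0.    ] s 0.1764
mark 18.15 0.82 [337.4 300.9] [0.3454 0.0193 0.    ] s 0.0575
18.3
```

View pics/w6.png

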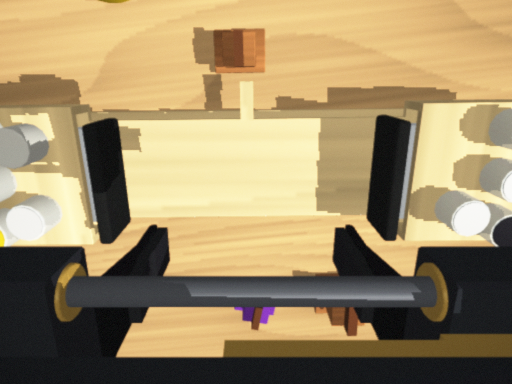

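The hand is clear. The tab tip is at column ≈246 and the dark ridge at columns ≈232–243. I measure both precisely and check for rest.

```bash
python3 - <<'E'
from w import *
im=cv2.imread("pics/w6.png").astype(int)
print("ridge row",im[58:64,205:275].mean((0,2)).round().astype(int).tolist())
print("tab row",im[88:98,230:262].mean((0,2)).round().astype(int).tolist())
for c,r,z in((234,61,.044),(238,61,.044),(242,61,.044),(246.5,84,.04),(215,70,.005),(265,70,.005)):print(c,round(plane("wrist",(c,r),z)@u,4))
a=[]
for i in range(2):
    t=get_obs()["time_s"];q=cams.read_camera("wrist").astype(int)[88:98,230:265].mean((0,2));w=np.clip(q-q.min()-40,0,None);print(t,q.round().astype(int).tolist()[5:28])
E
```

```text
ridge row [116, 115, 116, 115, 115, 114, 114, 113, 112, 100, 88, 86, 85, 86, 86, 85, 84, 81, 76, 76, 75, 75, 76, 76, 75, 76, 75, 77, 76, 76, 79, 80, 80, 79, 79, 79, 79, 81, 97, 120, 129, 129, 129, 129, 130, 129, 129, 129, 129, 134, 131, 140, 146, 146, 147, 147, 147, 148, 149, 159, 173, 178, 178, 178, 179, 178, 178, 179, 179, 180]
tab row [180, 179, 180, 180, 180, 180, 181, 180, 181, 186, 215, 224, 222, 219, 217, 217, 217, 218, 218, 218, 219, 220, 218, 198, 184, 182, 182, 182, 183, 182, 182, 182]
234 0.1824
238 0.1789
242 0.1753
246.5 0.1713
215 0.2035
265 0.1532
18.3 [180, 180, 180, 180, 186, 215, 223, 222, 220, 217, 217, 218, 218, 218, 218, 219, 219, 218, 198, 183, 182, 182, 183]
18.35 [180, 180, 180, 181, 184, 214, 223, 222, 219, 217, 217, 217, 218, 218, 219, 219, 220, 218, 198, 183, 181, 182, 182]
```

The tab is about 7 mm from the ridge line, inside the 12 mm tolerance. The mark's skew to the rail is about 1°, which is negligible. I wait a second to confirm rest.

```bash
python3 -m creep '0 0 0 0 0.087;0 0 0 0 0.087;0 0 0 0 0.087;0 0 0 0 0.087;0 0 0 0 0.087;0 0 0 0 0.087;0 0 0 0 0.087;0 0 0 0 0.087' | head -2; python3 - <<'E'
from w import *
q=cams.read_camera("wrist").astype(int)[88:98,230:265].mean((0,2));print(q.round().astype(int).tolist()[5:28])
for c in("scene","side"):
    cams.read_camera(c)
    for n,z in(("pointer",.04),("mark",0)):
        for d in finder.tip_of(n,c)[:3]:
            X=plane(c,d["xy"],z);print(c,n,round(d["p"],2),X,round(X@u,4))
E
```

```text
time_s: 19.4
tool_pos: [0.5422, 0.1073, 0.2056]
[181, 180, 180, 180, 185, 213, 223, 222, 219, 217, 217, 218, 218, 218, 218, 219, 219, 218, 198, 183, 181, 182, 183]
scene pointer 0.68 [0.6195 0.1089 0.04  ] 0.177
scene mark 0.82 [0.6409 0.1148 0.    ] 0.1853
scene mark 0.69 [0.3688 0.1191 0.    ] 0.1593
scene mark 0.5 [0.3564 0.0203 0.    ] 0.0597
side pointer 0.7 [0.6271 0.1082 0.04  ] 0.1772
side mark 0.94 [ 0.3466  0.0122 -0.    ] 0.0506
side mark 0.94 [0.3607 0.1238 0.    ] 0.1631
side mark 0.85 [0.6372 0.1091 0.    ] 0.1792
```

```bash
python3 -c "
from cell import ticket
print(ticket.sign_off())"
```

```text
the job is handed in; nothing more can be done
None
```

The job is handed in: the trolley stands at rest with its pointer tab about 7 mm short of the ridge by the wrist camera (2–8 mm across all three, limit 12 mm), the hand is raised clear above the bay, and the sign-off gave no verdict.

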